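Two-turn test of a bench feeder

ROBOT

A 7-joint arm with a two-finger parallel gripper is mounted at the origin on the work surface. World frame = base frame: x ahead of the robot, y to its left, z up, the work surface at z = 0. Lengths are in mm, angles in degrees, forces in N, time in s.
With the tool pointing down it reaches from about 350 to 900 mm from the base axis. Payload 8.1 kg.
Tool frame: the origin (TCP) lies between the finger pads; the fingertips stand 17 mm ahead of it and the grasp point (between the pads) lies 2 mm behind it (bot.tip_extent is the distance from the TCP to the fingertips, in mm); y points along the fingers, x is the direction in which the jaws open and shut, and the axes are right-handed (so a half turn about y gives the same grasp; the last joint's range is limited). The gripper opens to 92 mm and grips with 3 to 60 N. Pads are 19 mm wide; open, the fingers measure 130 mm over their backs; the gripper's body (75 mm by 190 mm) begins 47 mm behind the grasp point.
Start: joints at [-75.321, 24.895, 1.432, 90.138, -0.665, 64.973, -4.303], TCP at [219.496, 585.203, 243.742] pointing down, gripper open.
Joint ranges: [-149.89, 149.89], [-25.12, 119.58], [-72.63, 75.52], [4.76, 147.25], [-75.54, 255.54], [6.69, 114.76], [-157.13, 157.13]. Speed limits (degrees/s): [127.2, 127.2, 172.46, 172.46, 180, 180, 180].

INTERFACE

Orientations are given as [roll, pitch, yaw] about the fixed x, y, z axes, in that order (R = Rz(yaw) Ry(pitch) Rx(roll)).
In Python, from rig import bot gives the robot as it stands.
- The arm moves only by the tool servo_tool, never from a script. Its argument "increments" is one flat list of numbers, 7 for each row, row after row: the shift along the tool's x, y, z in cm, then the turn, a rotation vector about the tool's x, y, z in degrees, then the opening, from 0 (shut) to 1 (fully open). A call has 1 to 8 rows; each row shifts and turns the pose as measured when the row begins, along the tool's axes as they then stand; what a row does not reach is not made up. A row lasts 1/10 s, in which the tool goes at most 50 mm and 8.59 degrees, less where a joint would pass 70% of its speed; a pose out of reach is approached as far as the arm can. A call with a gripper value outside its range is refused whole. The fingers move at their own pace and stop on an object; "grip_force" is the grip in N (left out, the last holds). Time passes only in rows, so rows that do not move let the fingers close. It gives the time, the measured TCP pose, the force and the opening at its end, in the units of the state.
- bot.observe(): the state, without advancing time (a new reading comes with each control period).
- bot.grab_frame(name): name is "side" or "top"; returns a dict with "color" (384x512x3 uint8, red, green, blue), "range_z" (384x512 float32, mm along the optical axis (not along the pixel's ray), 0 where there is no reading), "fx", "fy", "cx", "cy" (pixels), "R" (3x3) and "t" (3): a world point X has camera coordinates R X + t. Camera axes: x right, y down, z forward; pixel columns grow to the right and rows downward; lengths in mm; the calibration is good to about 2 mm. A picture is of the moment at which its call begins.
- bot.sign_off(): hands the job in, once; it reports no verdict.
The state is a dict: "time": time; "qpos": joint angles; "qvel": joint speeds; "tau": joint torques, N m; "tool_pos": TCP position; "eef_rot": TCP orientation; "wrist_force": force on the tool from outside, world axes, zero at the start; "wrist_torque": the same for the moment, N m; "opening": finger opening in mm.
Only numpy, scipy, OpenCV 4.12 (cv2) and the standard library are available. Lean on these libraries where they do the work, as an engineer would, in place of code of your own. Each camera call takes 0.05 s, during which the arm holds its last target.

TASK

Give the bench feeder its two-turn calibration run: first slide the outlet shutter fully open (its upright tab to the far end of its slot), then wind the crank clockwise, seen from above, until the feed roller inside has turned exactly two full turns. The crank has an unknown amount of slack, up to most of a turn, and nothing shows the roller, so begin counting only where you feel the crank take up the roller's load; do not overwind or turn the roller with the shutter shut. Hold the crank firmly enough but without straining it, let go of everything at the end with the shutter still open, and leave the jug, the tape roll and the brush where they are.

Things in the scene. Friction and masses are not known exactly. Their poses are not given: they have to be found in the camera images.
- feeder: Grey bench feeder, fixed: base plate 200 x 300 x 12 mm, upright round barrel 132 mm across, top 112 mm above the bench, low outlet box (110 x 120 mm, top 62 mm high) on its -y side, open metal inlet box (rim 110 mm high) on its +y side. Origin: on the bench under the barrel's axis; z up, x away from the robot (turned by up to 0.4 rad). The crank's axis is the feeder's z axis.
- crank: Flat steel crank arm 24 mm wide, top 150 mm above the bench (hub top 154 mm). Origin: on the feeder's z axis, 112 mm up; x points to the grip. Feeds clockwise seen from above. In the slack (40 to 265 degrees, different each time, not visible) it turns with under 1 N at the grip, then takes up the roller and needs 12 to 15 N while turning. Turned back it is free again and the roller stays.
- crank_grip (a point): The middle of the crank's black upright cylindrical grip, 26 mm in diameter and 60 mm tall, which spins freely on its pin so that it can be held without turning the hand. The point is 60 mm from the crank's axis and 181 mm above the bench; the grip reaches from 151 to 211 mm. A squeeze of about 30 N per finger holds it (20 N may slip); all finger pressures on it added up must stay under 100 N.
- shutter (a joint): Shutter slide, m: 0 shut (tab at the slot's near end), 0.040 fully open (far end, along the feeder's +x). Friction about 4 N, it stays where it is left.
- shutter_tab (a point): Middle of the top edge of the shutter's upright steel tab above the outlet box: 12 mm thick along the slide, 36 mm wide, top 111 mm above the bench, 49 mm above the outlet box. It slides along the feeder's x axis, 140 mm to the -y side of the barrel's axis, from x = -20 mm (shut) to +20 mm (open).
- roller_nut (a point): A nut hidden inside the barrel, on the crank's axis, that climbs 1 mm for each full turn of the feed roller, from 60 mm above the bench at the start; too little to count turns by from a noisy reading. The roller's back-stop prevents it from turning backwards from its start.
- jug: White plastic jug 100 mm in diameter, 200 mm tall, origin at the centre of its underside; a bystander.
- tape: Cardboard-coloured tape roll lying flat, 100 mm across, 30 mm high, origin at the centre of its underside; a bystander.
- brush: Hand brush lying flat on the bench, origin at the centre of its underside, handle along its -x; a bystander.

How it is judged (in metres and radians):
On the way, in this order (a step that is already met when the one before it is completed fails the run):
1. the shutter is fully open (within 4 mm of its end) (value of joint shutter above 0.036 m), for 0.2 s.
2. the roller has been turned one full turn (z of roller_nut in the frame of feeder above 0.061 m), for 0.1 s.
At the end, for the whole second after the job is handed in: the roller has turned two full turns to within 20 degrees either way, the shutter stands within 4 mm of fully open, and the crank is at rest (z of roller_nut in the frame of feeder between 0.061944 and 0.062056 m and value of joint shutter above 0.036 m and angular speed of crank below 0.1 rad/s); the robot touches nothing.
It fails at once if the roller is turned more than 20 degrees past two turns (z of roller_nut in the frame of feeder above 0.062056 m).
It fails at once if the roller is turned with the shutter not open (z of roller_nut in the frame of feeder above 0.0601 m and value of joint shutter below 0.034 m).
It fails at once if the jug, the tape roll or the brush is moved more than 20 mm (distance of any of jug, tape, brush from where it was at the start of the episode above 0.02 m).
It fails at once if the fingers strain the crank: they press on the crank and its grip with more than 100 N in all (contact force between the fingers and crank above 100 N).
It also fails if it takes over 72 s, if anything falls off the work surface, if the arm or the gripper's body presses on something with over 40 N, if the wrist force passes 120 N, or if a joint passes its speed limit or range.

## Working session

There is one attempt and no reset: what is moved stays moved. The work goes in short steps, Python scripts to look and compute and a tool call to move; the robot and the scene stay as the last step left them, time stands still between calls to the robot, and variables do not carry over. Pictures are saved under pics/ and viewed, and the job is handed in when it is done.

Besides the shell and the picture viewer there is one more tool, called as name(argument=value, ...), one argument or row to a line, values as JSON. servo_tool: Moves the arm, as the interface text tells. Its arguments: {"type":"object","properties":{"increments":{"type":"array","items":{"type":"number"}},"grip_force":{"type":"number"}},"required":["increments"]}

```bash
mkdir -p pics; ls
python3 - <<'E'
from rig import bot
import cv2,pickle
print(bot.observe())
for n in("side","top"):
    f=bot.grab_frame(n); pickle.dump(f,open(n+".pkl","wb")); cv2.imwrite(f"pics/{n}0.png",f["color"][:,:,::-1])
    print(n,f["fx"],f["cx"],f["cy"],f["R"],f["t"])
E
```

```text
pics
{'time': 0.0, 'qpos': array([-75.32101998,  24.93607457,   1.43090577,  90.19045885,
        -0.665536  ,  64.97173033,  -4.30347165]), 'qvel': array([-0.06151048,  0.0310553 ,  0.06465367, -0.04466137,  0.01982264,
       -0.04972152, -0.03576642]), 'tau': array([-3.64398575e-04, -6.67855740e+01,  9.84869041e-01, -3.14454103e+01,
       -6.05722144e-02,  4.30229539e-02,  1.79041108e-04]), 'tool_pos': array([219.34329166, 584.72424617, 242.93987419]), 'eef_rot': array([-9.00073792e+01,  8.96430139e-02,  6.94374572e+01]), 'wrist_force': array([ 0.25954451, -0.86632003, -0.26122424]), 'wrist_torque': array([-0.00939862,  0.03619192, -0.03555828]), 'opening': 92.08549056575589}
side 359.47826508922924 254.7470535218722 191.76049882579213 [[ 0.93424912 -0.35607439  0.01973869]
 [-0.25153325 -0.69717404 -0.67132658]
 [ 0.2528035   0.62222133 -0.74089878]] [-545.44029942  280.77897501  710.671917  ]
top 446.18678853830755 251.3197845674227 191.98080242708377 [[-0.02822219 -0.99952805  0.01213171]
 [-0.99352994  0.02671305 -0.11038423]
 [ 0.11000806 -0.0151685  -0.99381494]] [  57.15392875  605.93811105 1379.65666018]
```

View pics/side0.png

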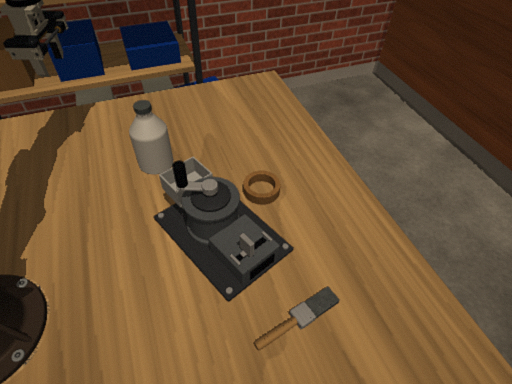

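View pics/top0.png

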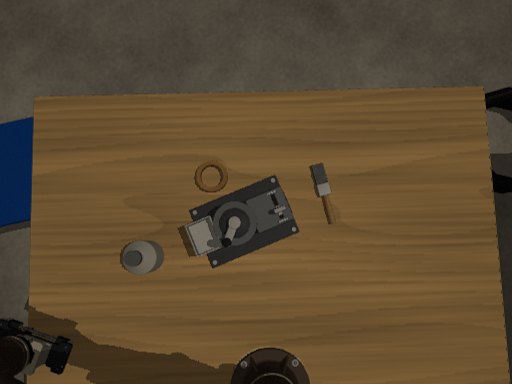

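```bash
cat > h.py <<'E'
import numpy as np,pickle,cv2
def px2w(f,u,v,z):  # ray at height z
    R,t=f["R"],f["t"]; d=R.T@np.array([(u-f["cx"])/f["fx"],(v-f["cy"])/f["fy"],1]); c=-R.T@t
    return c+d*(z-c[2])/d[2]
def w2px(f,X):
    p=f["R"]@np.array(X)+f["t"]; return f["cx"]+f["fx"]*p[0]/p[2], f["cy"]+f["fy"]*p[1]/p[2]
def crop(f,u0,u1,v0,v1,k,name):
    c=f["color"][v0:v1,u0:u1,::-1]; cv2.imwrite(name,cv2.resize(np.clip(c.astype(float)*1.6,0,255).astype(np.uint8),None,fx=k,fy=k,interpolation=cv2.INTER_CUBIC))
E
python3 - <<'E'
from h import *
t=pickle.load(open("top.pkl","rb"));s=pickle.load(open("side.pkl","rb"))
crop(t,180,305,170,270,6,"pics/tc.png");crop(s,150,300,150,300,4,"pics/sc.png")
E
```

```text
(no output)
```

View pics/tc.png

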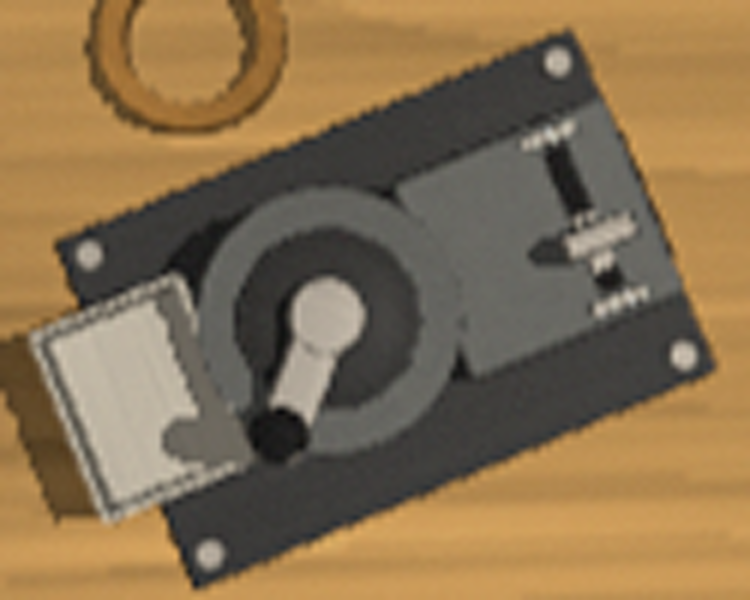

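View pics/sc.png

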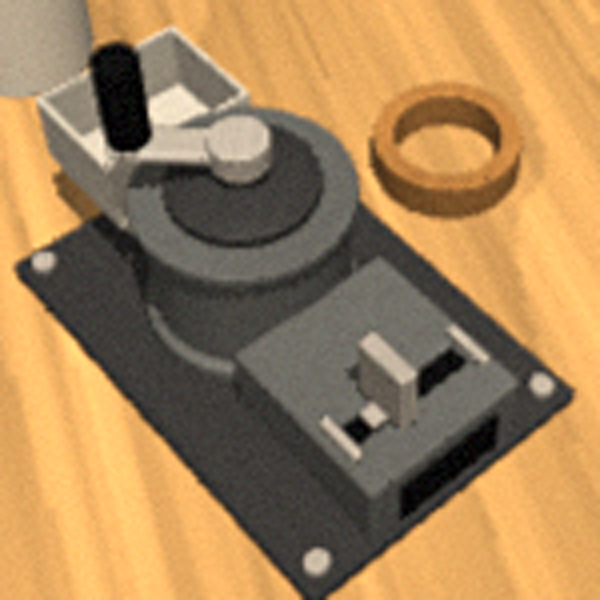

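Run:
```python
from h import *
t=pickle.load(open("top.pkl","rb"));s=pickle.load(open("side.pkl","rb"))
T=lambda u,v,z:px2w(t,180+(u-2.5)/6,170+(v-2.5)/6,z)
S=lambda u,v,z:px2w(s,150+(u-1.5)/4,150+(v-1.5)/4,z)
hubs=T(327,312,154),S(240,134,154)
tabs=T(600,233,111),S(388,358,111)
gr=T(278,437,211),S(112,50,211)
print(hubs,tabs,gr)
cs=[T(570,30,12),T(715,368,12),T(197,588,12),T(58,245,12)]
cS=[S(575,392,12),S(312,602,12),S(15,267,12)]
print(cs,cS,np.mean(cs,0))
for a,b in((0,1),(1,2),(2,3),(3,0)): d=cs[a]-cs[b];print(np.linalg.norm(d),np.degrees(np.arctan2(d[1],d[0])))
yaw=np.arctan2(*( (cs[0]-cs[1]+cs[3]-cs[2])[[1,0]]))
y2=np.arctan2(*( (cs[3]-cs[0]+cs[2]-cs[1])[[1,0]]))-np.pi/2
yS=np.arctan2(*((cS[2]-cS[1])[[1,0]]))-np.pi/2
print(np.degrees([yaw,y2,yS]))
y=(yaw+y2)/2
for h,a,g in zip(hubs,tabs,gr):
  d=a-h; print("tab",d[0]*np.cos(y)+d[1]*np.sin(y),-d[0]*np.sin(y)+d[1]*np.cos(y),"grip",np.linalg.norm((g-h)[:2]),np.degrees(np.arctan2((g-h)[1],(g-h)[0])))
```

```text
(array([509.74700671,  94.17616875, 154.        ]), array([511.85712335,  96.86681361, 154.        ])) (array([547.12630255, -41.21832872, 111.        ]), array([547.64997115, -41.75511179, 111.        ])) (array([451.0153894 , 116.37467555, 211.        ]), array([455.10269836, 123.61568171, 211.        ]))
[array([664.1326686 , -36.61080114,  12.        ]), array([ 480.74173786, -107.5054583 ,   12.        ]), array([373.28256583, 169.45364335,  12.        ]), array([555.73161482, 239.99429122,  12.        ])] [array([666.47177693, -37.99129884,  12.        ]), array([ 480.99976575, -109.03925264,   12.        ]), array([375.432416  , 167.26280919,  12.        ])] [518.47214678  66.33291878  12.        ]
196.61710477697477 21.135339417604364
297.0754409882104 -68.7939193788588
195.61093650808814 -158.86190116536028
297.08780785914945 111.40012630927065
[21.13671559 21.30310548 20.91046915]
tab -14.160932215992936 -139.74387178595939 grip 62.78675477883483 159.2951530850653
tab -16.807978845933178 -142.17826136010103 grip 62.74206483970121 154.765078839193
```

```bash
cat >> h.py <<'E'
from scipy.spatial.transform import Rotation as Ro
def rot(e): return Ro.from_euler("xyz",e,degrees=True)
def inc(p,e,P,E):
    """tool increment (cm,deg) from pose p,e to P,E"""
    r=rot(e); return np.r_[r.inv().apply(np.array(P)-p)/10,(r.inv()*rot(E)).as_rotvec(degrees=True)]
def st(bot):
    o=bot.observe(); print("t",round(o["time"],2),"pos",np.round(o["tool_pos"],1),"rot",np.round(o["eef_rot"],1),"F",np.round(o["wrist_force"],1),"op",round(o["opening"],1),"q",np.round(o["qpos"],0)); return o
def way(p,e,wps):
    for P,E,n in wps:
        a,b=rot(e),rot(E); rv=(a.inv()*b).as_rotvec()
        for i in range(n):
            q0=np.array(p)+(np.array(P)-p)*i/n; q1=np.array(p)+(np.array(P)-p)*(i+1)/n
            ra=a*Ro.from_rotvec(rv*i/n); rb=a*Ro.from_rotvec(rv*(i+1)/n)
            print(np.round(np.r_[ra.inv().apply(q1-q0)/10,(ra.inv()*rb).as_rotvec(degrees=True)],2).tolist())
        p,e=np.array(P,float),E
E
python3 - <<'E'
from h import *
from rig import bot
o=st(bot)
way(o["tool_pos"],o["eef_rot"],[((219,585,320),(-90,0,69.4),2),((547,-42,320),(-90,0,21),16)])
E
```

```text
t 0.1 pos [219.3 584.8 243. ] rot [-90.    0.1  69.4] F [ 0.1  0.1 -0.6] op 91.6 q [-75.  25.   1.  90.  -1.  65.  -4.]
[-0.0, -3.85, 0.02, 0.0, 0.02, -0.04]
[0.0, -3.85, 0.02, 0.0, 0.02, -0.04]
[-2.95, -0.0, -3.3, 0.0, 3.02, 0.0]
[-2.77, -0.0, -3.45, 0.0, 3.02, 0.0]
[-2.58, -0.0, -3.59, 0.0, 3.03, 0.0]
[-2.39, -0.0, -3.72, 0.0, 3.02, 0.0]
[-2.19, -0.0, -3.84, 0.0, 3.03, -0.0]
[-1.98, -0.0, -3.95, 0.0, 3.02, 0.0]
[-1.77, -0.0, -4.05, 0.0, 3.03, 0.0]
[-1.56, -0.0, -4.14, -0.0, 3.02, 0.0]
[-1.34, -0.0, -4.22, 0.0, 3.03, -0.0]
[-1.11, -0.0, -4.28, 0.0, 3.02, 0.0]
[-0.88, -0.0, -4.33, 0.0, 3.02, -0.0]
[-0.65, -0.0, -4.37, -0.0, 3.03, 0.0]
[-0.42, -0.0, -4.4, 0.0, 3.02, 0.0]
[-0.19, -0.0, -4.42, -0.0, 3.02, 0.0]
[0.04, -0.0, -4.42, 0.0, 3.03, -0.0]
[0.28, -0.0, -4.41, 0.0, 3.03, 0.0]
```

servo_tool(
  increments=[0,-3.9,0,0,0,0,1,0,-3.9,0,0,0,0,1,-2.9,0,-3.3,0,3,0,1,-2.8,0,-3.4,0,3,0,1,-2.6,0,-3.6,0,3,0,1,-2.4,0,-3.7,0,3,0,1,-2.2,0,-3.8,0,3,0,1,-2,0,-4,0,3,0,1],
  grip_force=15,
)

```text
time: 0.9
tool_pos: [340.2, 346.1, 320.4]
eef_rot: [-90.0, 0.4, 51.5]
wrist_force: [0.7, -0.5, 0.2]
opening: 91.7
```

servo_tool(
  increments=[-1.8,0,-4,0,3,0,1,-1.6,0,-4.1,0,3,0,1,-1.3,0,-4.2,0,3,0,1,-1.1,0,-4.3,0,3,0,1,-0.9,0,-4.3,0,3,0,1,-0.6,0,-4.4,0,3,0,1,-0.4,0,-4.4,0,3,0,1,-0.2,0,-4.4,0,3,0,1],
)

```text
time: 1.7
tool_pos: [505.6, 18.1, 320.7]
eef_rot: [-90.1, 0.4, 26.5]
wrist_force: [1.0, 0.8, -0.3]
opening: 91.6
```

```bash
cat > go.py <<'E'
import sys
from h import *
from rig import bot
o=st(bot)
a=list(map(float,sys.argv[1:]))
# args: x y z yaw n
way(o["tool_pos"],o["eef_rot"],[(a[:3],(-90,0,a[3]),int(a[4]))])
E
python3 go.py 547 -42 320 21 4
```

```text
t 1.7 pos [505.6  18.1 320.7] rot [-90.1   0.4  26.5] F [ 1.   0.8 -0.3] op 91.6 q [-33.  11.  30. 101.  -5.  70.  25.]
[0.26, 0.02, -1.81, 0.03, 1.38, -0.11]
[0.3, 0.02, -1.8, 0.03, 1.38, -0.11]
[0.34, 0.02, -1.79, 0.03, 1.38, -0.11]
[0.39, 0.02, -1.78, 0.03, 1.38, -0.11]
```

servo_tool(
  increments=[0.5,0,-3.6,0,2.7,0,1,0.7,0,-3.6,0,2.7,0,1,0,4,0,0,0,0,1,0,4,0,0,0,0,1,0,0,0,0,0,0,1],
)

```text
time: 2.2
tool_pos: [549.6, -54.4, 238.9]
eef_rot: [-90.4, 0.4, 20.1]
wrist_force: [-0.6, 0.7, 0.1]
opening: 91.7
```

```bash
python3 go.py 547 -41.5 101 21 4
```

```text
t 2.2 pos [549.6 -54.4 238.9] rot [-90.4   0.4  20.1] F [-0.6  0.7  0.1] op 91.7 q [-24.  20.  32. 103. -11.  61.  32.]
[0.07, 3.45, 0.35, 0.1, -0.22, -0.09]
[0.07, 3.45, 0.34, 0.1, -0.22, -0.09]
[0.06, 3.45, 0.34, 0.1, -0.22, -0.09]
[0.06, 3.45, 0.33, 0.1, -0.22, -0.09]
```

servo_tool(
  increments=[0.1,3.4,0.4,0,-0.4,-0.4,1,0.1,3.4,0.4,0.2,-0.4,0,1,0,3.4,0.3,0.2,0,0,1,0.1,3.3,0.3,0,0,0,1,0,0,0,0,0,0,1],
)

```text
time: 2.7
tool_pos: [551.7, -38.4, 107.0]
eef_rot: [-90.0, -0.4, 21.1]
wrist_force: [-0.2, 0.1, 0.1]
opening: 92.1
```

Run:
```python
from h import *
from rig import bot
st(bot)
f=bot.grab_frame("side");crop(f,150,300,150,300,4,"pics/s1.png")
```

```text
t 2.7 pos [551.7 -38.4 107. ] rot [-90.   -0.4  21.1] F [-0.2  0.1  0.1] op 92.1 q [-21.  29.  27. 111. -19.  44.  38.]
```

View pics/s1.png

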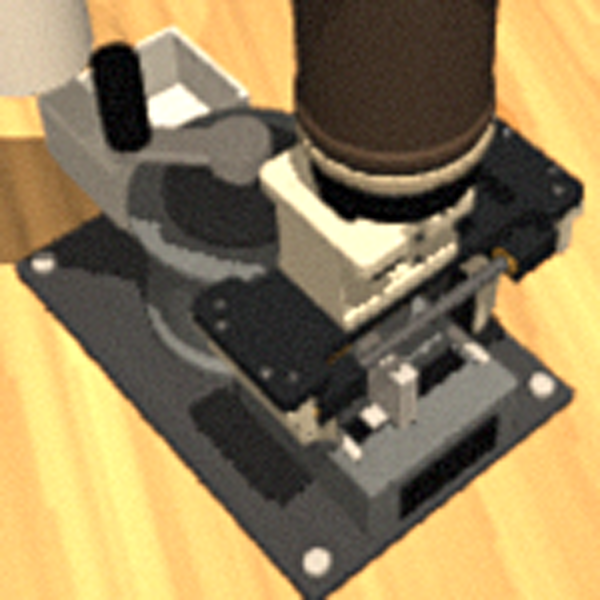

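servo_tool(
  increments=[0,0.6,0,0,0,0,0,0,0,0,0,0,0,0,0,0,0,0,0,0,0,0,0,0,0,0,0,0,0,0,0,0,0,0,0,0,0,0,0,0,0,0],
  grip_force=15,
)

```text
time: 3.35
tool_pos: [558.1, -39.4, 111.0]
eef_rot: [-90.2, -1.2, 21.1]
wrist_force: [0.7, -0.2, 0.1]
opening: 48.6
```

```bash
python3 go.py 580 -28 103 21.1 4
```

```text
t 3.35 pos [558.1 -39.4 111. ] rot [-90.2  -1.2  21.1] F [ 0.7 -0.2  0.1] op 48.6 q [-21.  28.  27. 111. -19.  44.  38.]
[0.61, 0.21, 0.07, 0.06, 0.01, 0.3]
[0.61, 0.21, 0.07, 0.06, 0.01, 0.3]
[0.61, 0.21, 0.07, 0.06, 0.01, 0.3]
[0.61, 0.2, 0.07, 0.06, 0.01, 0.3]
```

servo_tool(
  increments=[-0.4,0.6,0,0,0,0.6,0,-0.2,0.4,0,0,0,0.6,0,-0.1,0.2,0,0,0,0.1,0,-0.1,0.2,0,0,0,0.1,0],
)

```text
time: 3.75
tool_pos: [549.9, -42.6, 95.7]
eef_rot: [-90.2, 0.4, 21.1]
wrist_force: [-3.8, -1.3, 2.7]
opening: 16.1
```

```bash
python3 go.py 580 -28 103 21.1 4
```

```text
t 3.75 pos [549.9 -42.6  95.7] rot [-90.2   0.4  21.1] F [-3.8 -1.3  2.7] op 16.1 q [-21.  30.  27. 111. -19.  44.  38.]
[0.83, -0.19, 0.07, 0.06, 0.0, -0.09]
[0.83, -0.19, 0.07, 0.06, 0.0, -0.09]
[0.83, -0.18, 0.07, 0.06, 0.0, -0.09]
[0.83, -0.18, 0.07, 0.06, 0.0, -0.09]
```

servo_tool(
  increments=[0,-0.2,0,0,0,0,0,0.6,-0.2,0,0,0,0,0,0.8,-0.2,0,0,0,0,0,0.8,0,0,0,0,0,0,0.8,0,0,0,0,0,0],
)

```text
time: 4.25
tool_pos: [570.7, -34.3, 96.6]
eef_rot: [-90.1, 1.3, 20.9]
wrist_force: [-4.1, -0.5, 3.7]
opening: 12.1
```

```bash
python3 go.py 580 -28 103 21.1 2
```

```text
t 4.25 pos [570.7 -34.3  96.6] rot [-90.1   1.3  20.9] F [-4.1 -0.5  3.7] op 12.1 q [-21.  32.  27. 107. -19.  46.  37.]
[0.54, -0.33, 0.13, 0.03, -0.11, -0.66]
[0.54, -0.33, 0.13, 0.03, -0.11, -0.66]
```

Gripped (12.1 mm) and sliding at ~4 N. Continue until the end stop is felt.

servo_tool(
  increments=[0.6,0,0,0,0,0,0,0.6,0,0,0,0,0,0],
)

```text
time: 4.45
tool_pos: [579.1, -31.1, 96.2]
eef_rot: [-89.9, 1.7, 20.8]
wrist_force: [-29.6, -8.8, 22.4]
opening: 12.6
```

servo_tool(
  increments=[0.5,0,0,0,0,0,0,0.4,0,0,0,0,0,0],
)

```text
time: 4.65
tool_pos: [578.9, -31.2, 96.1]
eef_rot: [-89.6, 2.7, 20.6]
wrist_force: [-16.6, -3.8, 15.2]
opening: 13.4
```

servo_tool(
  increments=[0,0,0,0,0,-1,0.5,0,0,0,0,0,-1,0.5,0,0,0,0,0,0,0.5,0,-2,0,0,0,0,0.5,0,-4,0,0,0,0,0.5,0,-4,0,0,0,0,0.6,0,-4,0,0,0,0,0.6,0,-4,0,0,0,0,0.6],
)

```text
time: 5.45
tool_pos: [583.0, -28.6, 279.3]
eef_rot: [-89.6, 0.7, 20.8]
wrist_force: [1.5, 0.7, -0.5]
opening: 55.0
```

Run:
```python
from h import *
from rig import bot
st(bot)
f=bot.grab_frame("side");crop(f,150,300,150,300,4,"pics/s2.png")
```

```text
t 5.45 pos [583.  -28.6 279.3] rot [-89.6   0.7  20.8] F [ 1.5  0.7 -0.5] op 55.0 q [-25.  21.  32.  94. -12.  69.  31.]
```

View pics/s2.png

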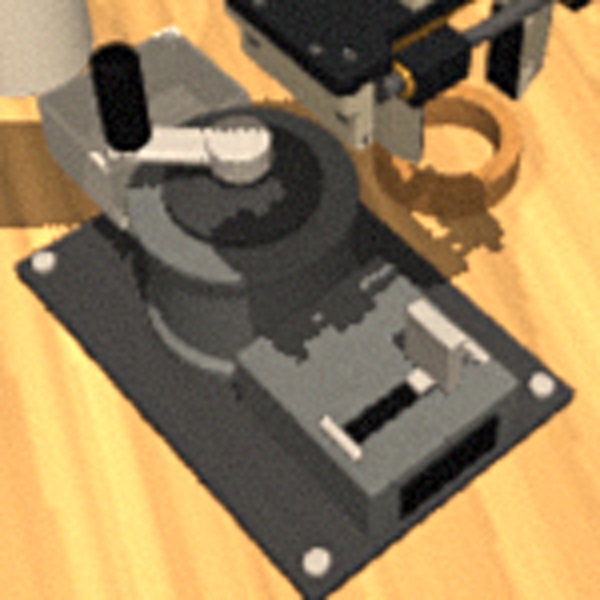

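```bash
python3 go.py 453.5 119.5 275 21 5
```

```text
t 5.5 pos [586.  -29.2 286.3] rot [-89.8   0.1  20.7] F [ 2.8 -0.4  4.8] op 55.2 q [-25.  21.  33.  94. -12.  69.  30.]
[-1.42, 0.24, 3.72, -0.05, -0.05, -0.03]
[-1.42, 0.24, 3.72, -0.05, -0.05, -0.03]
[-1.42, 0.24, 3.72, -0.05, -0.05, -0.03]
[-1.42, 0.23, 3.72, -0.05, -0.05, -0.03]
[-1.41, 0.23, 3.72, -0.05, -0.05, -0.03]
```

servo_tool(
  increments=[-1.4,0.2,3.7,0,0,0,0.9,-1.4,0.2,3.7,0,0,0,0.9,-1.4,0.2,3.7,0,0,0,0.9,-1.4,0.2,3.7,0,0,0,0.9,-1.2,0.2,3,0,0,0,0.9,0,0,0,0,0,0,0.9],
)

```text
time: 6.1
tool_pos: [461.4, 119.9, 281.1]
eef_rot: [-89.9, -0.9, 20.8]
wrist_force: [0.1, 0.6, -0.9]
opening: 82.2
```

```bash
python3 go.py 453.5 119.5 183 21 3
```

```text
t 6.1 pos [461.4 119.9 281.1] rot [-89.9  -0.9  20.8] F [ 0.1  0.6 -0.9] op 82.2 q [-46.   8.  29. 109.  -5.  63.   5.]
[-0.3, 3.27, 0.08, -0.03, -0.07, 0.3]
[-0.28, 3.27, 0.08, -0.03, -0.07, 0.3]
[-0.27, 3.27, 0.08, -0.03, -0.07, 0.3]
```

servo_tool(
  increments=[-0.8,2.2,0.2,0,0,0.9,0.9,-0.1,2.8,0.2,0,0,0,0.9,0,0,0,0,0,0,0.9],
)

```text
time: 6.4
tool_pos: [454.0, 123.0, 231.7]
eef_rot: [-89.8, -0.4, 21.0]
wrist_force: [0.1, 0.5, 0.1]
opening: 82.4
```

```bash
python3 go.py 453.5 119.5 183 21 2
```

```text
t 6.4 pos [454.  123.  231.7] rot [-89.8  -0.4  21. ] F [0.1 0.5 0.1] op 82.4 q [-45.  11.  28. 114.  -6.  56.   7.]
[-0.1, 2.44, -0.16, -0.08, 0.01, 0.2]
[-0.09, 2.44, -0.16, -0.08, 0.01, 0.2]
```

servo_tool(
  increments=[-0.1,2.4,-0.2,0,0,0.2,0.9,-0.1,2.3,-0.2,0,0,0.2,0.9,0,0,0,0,0,0,0.9],
)

```text
time: 6.7
tool_pos: [457.7, 118.8, 186.9]
eef_rot: [-89.9, -0.3, 21.0]
wrist_force: [0.1, -0.1, -0.1]
opening: 82.5
```

```bash
python3 - <<'E'
from h import *
from rig import bot
f=bot.grab_frame("side");crop(f,120,270,110,260,4,"pics/s3.png")
f=bot.grab_frame("top");crop(f,180,305,170,270,6,"pics/t3.png")
E
python3 go.py 453.5 119.5 183 21 2
```

```text
t 6.8 pos [458.9 119.3 188.9] rot [-89.8  -0.5  21. ] F [0.6 0.2 0.5] op 82.9 q [-43.  15.  28. 117.  -9.  50.  10.]
[-0.25, 0.29, 0.1, -0.08, -0.02, 0.26]
[-0.25, 0.29, 0.1, -0.08, -0.02, 0.26]
```

View pics/s3.png

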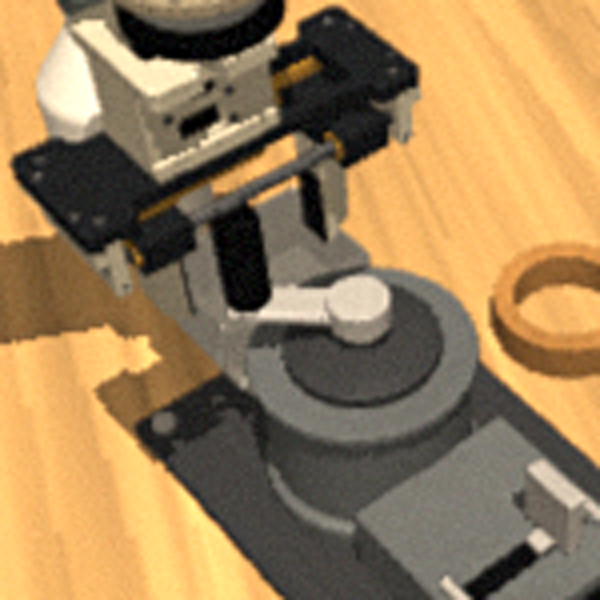

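View pics/t3.png

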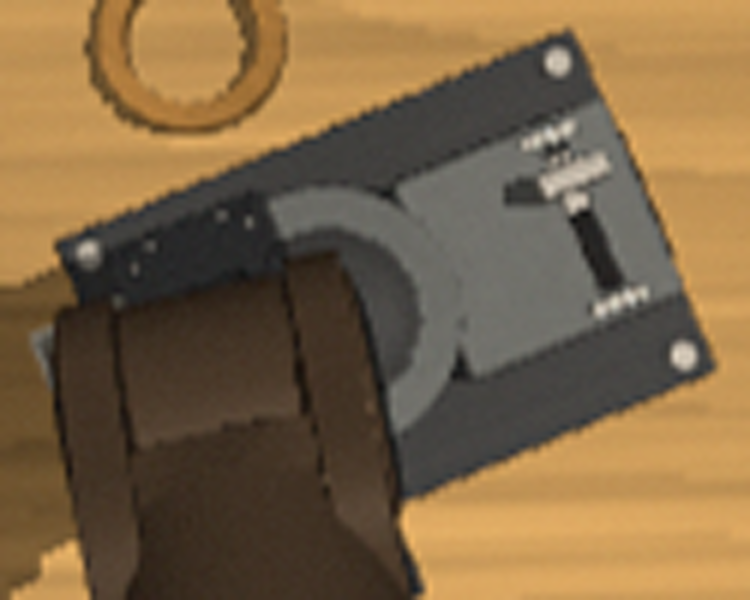

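servo_tool(
  increments=[-0.3,0.5,0.1,0,0,0.3,0.5,-0.1,0.2,0.1,0,0,0,0.2,-0.1,0.1,0,0,0,0,0.2,-0.1,0.1,0,0,0,0,0.2,-0.1,0.1,0,0,0,0,0],
  grip_force=30,
)

```text
time: 7.3
tool_pos: [453.9, 119.7, 182.4]
eef_rot: [-89.8, -0.6, 21.0]
wrist_force: [0.0, 0.8, 0.7]
opening: 47.5
```

```bash
python3 go.py 453.5 119.5 183 21 2
```

```text
t 7.3 pos [453.9 119.7 182.4] rot [-89.8  -0.6  21. ] F [0.  0.8 0.7] op 47.5 q [-43.  15.  27. 118.  -9.  49.  10.]
[-0.02, -0.03, -0.0, -0.11, -0.02, 0.3]
[-0.02, -0.03, -0.0, -0.11, -0.02, 0.3]
```

servo_tool(
  increments=[-0.1,0.1,0,0,0,0.3,0,-0.1,0.1,0,0,0,0,0,-0.1,0.1,0,0,0,0,0,0,0.1,0,0,0,0,0],
)

```text
time: 7.7
tool_pos: [451.4, 119.2, 179.3]
eef_rot: [-89.7, -0.4, 21.0]
wrist_force: [-6.1, 1.8, 23.1]
opening: 25.3
```

servo_tool(
  increments=[0,0,0,0,0,0,0,0,0,0,0,0,0,0],
)

```text
time: 7.9
tool_pos: [451.5, 119.5, 179.7]
eef_rot: [-89.7, -0.4, 21.0]
wrist_force: [0.5, -1.0, -1.9]
opening: 25.5
```

Run:
```python
from h import *
from rig import bot
f=bot.grab_frame("side");crop(f,120,270,110,260,4,"pics/s4.png")
st(bot)
```

```text
t 7.95 pos [451.5 119.5 179.7] rot [-89.7  -0.4  21. ] F [0.8 0.7 1.3] op 25.4 q [-43.  15.  27. 118.  -9.  49.  10.]
```

View pics/s4.png

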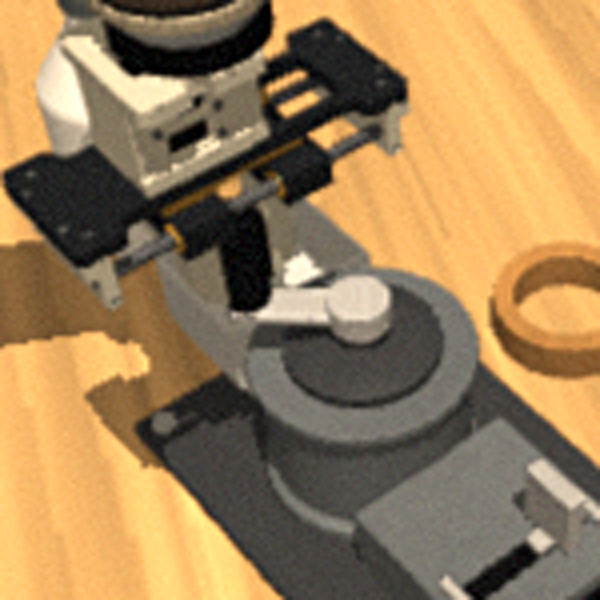

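```bash
cat > cr.py <<'E'
import sys,json
from h import *
from rig import bot
n,step=int(sys.argv[1]),float(sys.argv[2])
C=np.array([511,95.5]); 
try: C=np.array(json.load(open("C.json")))
except Exception: pass
o=bot.observe(); p=o["tool_pos"]; d=p[:2]-C; a=np.arctan2(d[1],d[0]); t=np.array([np.sin(a),-np.cos(a)])
F=o["wrist_force"]
open("log.txt","a").write(json.dumps([o["time"],*p,*F])+"\n")
print("t %.2f ang %.1f r %.1f z %.1f Ft %.1f Fr %.1f Fz %.1f op %.1f"%(o["time"],np.degrees(a)%360,np.hypot(*d),p[2],F[:2]@t,F[:2]@d/np.hypot(*d),F[2],o["opening"]), "rot",np.round(o["eef_rot"],1),"q",np.round(o["qpos"],0))
L=np.array([json.loads(l) for l in open("log.txt")])
if len(L)>5:
    A=np.c_[2*L[:,1:3],np.ones(len(L))]; s=np.linalg.lstsq(A,(L[:,1:3]**2).sum(1),rcond=None)[0]
    print("fit C",s[:2].round(1),"r",np.sqrt(s[2]+s[:2]@s[:2]).round(1))
r=60;q=np.radians(step); out=[];yaw=rot(o["eef_rot"])
for i in range(n):
    b=a-(i+.5)*q; m=2*r*np.sin(q/2)*np.array([np.sin(b),-np.cos(b),0])
    if i==0: m[2]=np.clip(181-p[2],-4,4)
    v=yaw.inv().apply(m)/10; out.append([round(x,1) if abs(x)>.04 else 0 for x in v])
    print([float(x) for x in np.round(v,2)])
e=(rot(o["eef_rot"]).inv()*rot((-90,0,21))).as_rotvec(degrees=True); print("rotcorr",e.round(1))
E
python3 cr.py 6 5
```

```text
t 7.95 ang 158.1 r 64.1 z 179.7 Ft 1.0 Fr -0.5 Fz 1.3 op 25.4 rot [-89.7  -0.4  21. ] q [-43.  15.  27. 118.  -9.  49.  10.]
[0.37, -0.13, 0.37]
[0.4, 0.0, 0.33]
[0.43, 0.0, 0.3]
[0.46, 0.0, 0.26]
[0.48, 0.0, 0.22]
[0.49, 0.0, 0.18]
rotcorr [-0.3  0.   0.4]
```

servo_tool(
  increments=[0.4,0,0.4,0,0,0.4,0,0.4,0,0.3,0,0,0,0,0.4,0,0.3,0,0,0,0,0.5,0,0.3,0,0,0,0,0.5,0,0.2,0,0,0,0],
)

```text
time: 8.45
tool_pos: [468.1, 142.8, 179.7]
eef_rot: [-89.7, 0.0, 21.0]
wrist_force: [-1.6, -0.2, 0.9]
opening: 25.2
```

```bash
python3 cr.py 4 5
```

```text
t 8.45 ang 132.2 r 63.9 z 179.7 Ft -1.3 Fr 1.0 Fz 0.9 op 25.2 rot [-89.7   0.   21. ] q [-44.  17.  27. 115. -10.  50.   9.]
[0.5, -0.13, 0.17]
[0.51, 0.0, 0.12]
[0.52, 0.0, 0.08]
[0.52, 0.0, 0.03]
rotcorr [-0.3 -0.  -0. ]
```

servo_tool(
  increments=[0.5,0,0.2,0,0,0,0,0.5,0,0.1,0,0,0,0,0.5,0,0.1,0,0,0,0],
)

```text
time: 8.75
tool_pos: [482.3, 152.2, 179.6]
eef_rot: [-89.8, 0.0, 21.0]
wrist_force: [1.3, -4.3, 1.0]
opening: 25.8
```

```bash
python3 cr.py 4 4
```

```text
t 8.75 ang 116.8 r 63.6 z 179.6 Ft -0.7 Fr -4.4 Fz 1.0 op 25.8 rot [-89.8   0.   21. ] q [-44.  19.  27. 113. -11.  51.   9.]
[0.42, -0.14, 0.03]
[0.42, -0.0, -0.0]
[0.42, -0.0, -0.03]
[0.41, -0.0, -0.06]
rotcorr [-0.2 -0.  -0. ]
```

servo_tool(
  increments=[0.4,0,0,0,0,0,0,0.4,0,0,0,0,0,0],
)

```text
time: 8.95
tool_pos: [490.6, 155.2, 179.7]
eef_rot: [-89.8, 0.0, 20.9]
wrist_force: [0.4, -3.3, 1.8]
opening: 25.4
```

servo_tool(
  increments=[0.4,0,-0.1,0,0,0,0,0.4,0,-0.1,0,0,0,0],
)

```text
time: 9.15
tool_pos: [499.2, 157.0, 179.7]
eef_rot: [-89.7, 0.0, 21.0]
wrist_force: [-0.4, -2.3, 2.3]
opening: 25.7
```

servo_tool(
  increments=[0.4,0,-0.1,0,0,0,0,0.4,0,-0.1,0,0,0,0],
)

```text
time: 9.35
tool_pos: [508.0, 157.7, 179.7]
eef_rot: [-89.8, 0.0, 21.0]
wrist_force: [-0.6, -2.5, 3.0]
opening: 25.7
```

```bash
python3 cr.py 6 4
```

```text
t 9.35 ang 92.8 r 62.3 z 179.7 Ft -0.7 Fr -2.5 Fz 3.0 op 25.7 rot [-89.8   0.   21. ] q [-43.  21.  26. 109. -12.  52.  10.]
[0.39, -0.13, -0.14]
[0.38, -0.0, -0.17]
[0.37, -0.0, -0.2]
[0.35, -0.0, -0.22]
[0.34, -0.0, -0.25]
[0.32, -0.0, -0.27]
rotcorr [-0.2 -0.  -0. ]
```

servo_tool(
  increments=[0.4,0,-0.1,0,0,0,0,0.4,0,-0.2,0,0,0,0],
)

```text
time: 9.55
tool_pos: [517.2, 156.9, 179.7]
eef_rot: [-89.8, 0.1, 20.9]
wrist_force: [-0.2, -1.6, 3.3]
opening: 25.5
```

servo_tool(
  increments=[0.4,0,-0.2,0,0,0,0,0.4,0,-0.2,0,0,0,0],
)

```text
time: 9.75
tool_pos: [526.5, 154.8, 179.5]
eef_rot: [-89.8, 0.2, 20.9]
wrist_force: [-2.5, -5.6, 4.8]
opening: 25.2
```

servo_tool(
  increments=[0.3,0,-0.2,0,0,0,0,0.3,0,-0.3,0,0,0,0],
)

```text
time: 9.95
tool_pos: [534.5, 151.4, 179.6]
eef_rot: [-89.9, 0.2, 20.8]
wrist_force: [-1.4, -2.0, 4.8]
opening: 25.3
```

```bash
python3 cr.py 8 4
```

```text
t 9.95 ang 67.2 r 60.6 z 179.6 Ft -0.6 Fr -2.4 Fz 4.8 op 25.3 rot [-89.9   0.2  20.8] q [-41.  23.  26. 106. -13.  54.  12.]
[0.29, -0.14, -0.3]
[0.27, -0.0, -0.32]
[0.25, -0.0, -0.34]
[0.22, -0.0, -0.35]
[0.2, -0.0, -0.37]
[0.17, -0.0, -0.38]
[0.15, -0.0, -0.39]
[0.12, -0.0, -0.4]
rotcorr [-0.1 -0.2 -0.2]
```

servo_tool(
  increments=[0.3,0,-0.3,0,0,0,0,0.3,0,-0.3,0,0,0,0],
)

```text
time: 10.15
tool_pos: [540.4, 148.3, 179.3]
eef_rot: [-89.7, 0.5, 20.8]
wrist_force: [-15.4, 0.3, 15.4]
opening: 25.5
```

servo_tool(
  increments=[0.2,0,-0.3,0,0,0,0,0.2,0,-0.4,0,0,0,0],
)

```text
time: 10.35
tool_pos: [542.3, 146.8, 179.4]
eef_rot: [-89.3, 0.9, 21.0]
wrist_force: [-12.7, 3.7, 13.6]
opening: 25.7
```

servo_tool(
  increments=[0.2,0,-0.4,0,0,0,0,0.2,0,-0.4,0,0,0,0],
)

```text
time: 10.55
tool_pos: [544.4, 145.4, 179.3]
eef_rot: [-88.8, 1.3, 21.3]
wrist_force: [-13.9, 2.7, 13.2]
opening: 25.6
```

```bash
python3 cr.py 8 4
```

```text
t 10.55 ang 56.2 r 60.1 z 179.3 Ft -13.1 Fr -5.5 Fz 13.2 op 25.6 rot [-88.8   1.3  21.3] q [-38.  25.  26. 104. -14.  56.  15.]
fit C [507.7  97.3] r 60.4
[0.22, -0.18, -0.35]
[0.2, -0.01, -0.37]
[0.18, -0.01, -0.38]
[0.15, -0.01, -0.39]
[0.12, -0.01, -0.4]
[0.09, -0.01, -0.41]
[0.06, -0.01, -0.41]
[0.04, -0.01, -0.42]
rotcorr [-1.2  0.3 -1.3]
```

```bash
python3 - <<'E'
import json,numpy as np
P=np.array([[451.5,119.5],[468.1,142.8],[482.3,152.2],[490.6,155.2],[499.2,157.0],[508,157.7],[517.2,156.9],[526.5,154.8],[534.5,151.4],[540.4,148.3],[542.3,146.8],[544.4,145.4]])
def fit(P):
    s=np.linalg.lstsq(np.c_[2*P,np.ones(len(P))],(P**2).sum(1),rcond=None)[0];return s[:2],np.sqrt(s[2]+s[:2]@s[:2])
for Q in(P,P[1:9],P[1:]):
    c,r=fit(Q);print(c,r,(np.hypot(*(P-c).T)-r).round(1))
c=fit(P)[0];json.dump(c.tolist(),open("C.json","w"))
print(np.degrees(np.arctan2(*(P-c).T[::-1])).round(1))
E
sed -i 's/^n,step=.*/n,step,mm=int(sys.argv[1]),float(sys.argv[2]),float(sys.argv[3])/; s/m=2\*r\*np.sin(q\/2)\*/m=mm*/' cr.py
python3 cr.py 8 4 7
```

```text
[507.79154615  97.11082077] 60.57817034281511 [ 0.  -0.1  0.1  0.  -0.1  0.  -0.1  0.1 -0.1  0.1 -0.1  0. ]
[507.73524559  97.35143712] 60.34318534341858 [ 0.1 -0.   0.1 -0.  -0.1  0.  -0.   0.1 -0.   0.2 -0.   0.1]
[507.79337619  97.12996593] 60.560513786858486 [ 0.  -0.1  0.1  0.  -0.1  0.  -0.1  0.1 -0.1  0.1 -0.1  0. ]
[158.3 131.  114.8 106.5  98.2  89.8  81.1  72.   63.8  57.5  55.2  52.8]
t 10.55 ang 52.9 r 60.6 z 179.3 Ft -12.7 Fr -6.2 Fz 13.2 op 25.6 rot [-88.8   1.3  21.3] q [-38.  25.  26. 104. -14.  56.  15.]
fit C [507.7  97.2] r 60.5
[0.34, -0.19, -0.61]
[0.3, -0.02, -0.63]
[0.26, -0.02, -0.65]
[0.21, -0.02, -0.67]
[0.16, -0.02, -0.68]
[0.12, -0.02, -0.69]
[0.07, -0.02, -0.7]
[0.02, -0.02, -0.7]
rotcorr [-1.2  0.3 -1.3]
```

servo_tool(
  increments=[0.3,-0.2,-0.6,-0.6,0,-0.6,0,0.3,-0.1,-0.6,-0.3,0,-0.3,0,0.3,-0.1,-0.6,0,0,0,0,0.2,-0.1,-0.7,0,0,0,0,0.2,-0.1,-0.7,0,0,0,0],
)

```text
time: 11.05
tool_pos: [553.7, 136.3, 179.5]
eef_rot: [-88.2, 1.6, 22.3]
wrist_force: [-11.1, 6.8, 3.1]
opening: 25.5
```

```bash
python3 cr.py 8 4 7
```

```text
t 11.05 ang 40.5 r 60.4 z 179.5 Ft -12.4 Fr -4.0 Fz 3.1 op 25.5 rot [-88.2   1.6  22.3] q [-36.  26.  25. 102. -15.  57.  18.]
fit C [507.7  97.4] r 60.4
[0.19, -0.18, -0.67]
[0.15, -0.03, -0.68]
[0.1, -0.02, -0.69]
[0.05, -0.02, -0.7]
[0.0, -0.02, -0.7]
[-0.05, -0.02, -0.7]
[-0.09, -0.02, -0.69]
[-0.14, -0.02, -0.69]
rotcorr [-1.8  1.3 -1.7]
```

servo_tool(
  increments=[0.2,-0.1,-0.8,-0.9,0.6,-0.9,0,0.1,-0.1,-0.9,-0.8,0.5,-0.8,0,0.1,-0.1,-0.9,-0.6,0.4,-0.4,0,0,-0.1,-0.9,-0.5,0.3,-0.3,0,-0.1,-0.1,-0.9,-0.3,0.3,-0.3,0,-0.1,-0.1,-0.9,-0.3,0.3,-0.3,0,-0.2,-0.1,-0.9,-0.3,0.3,-0.3,0],
)

```text
time: 11.75
tool_pos: [565.0, 112.2, 180.1]
eef_rot: [-89.6, -1.1, 21.2]
wrist_force: [2.1, 13.9, -4.2]
opening: 25.8
```

```bash
python3 cr.py 8 4 9
```

```text
t 11.75 ang 14.8 r 59.2 z 180.1 Ft -12.9 Fr 5.6 Fz -4.2 op 25.8 rot [-89.6  -1.1  21.2] q [-35.  24.  26. 104. -14.  53.  18.]
fit C [507.5  98.4] r 59.6
[-0.13, -0.1, -0.89]
[-0.19, -0.01, -0.88]
[-0.25, -0.01, -0.86]
[-0.31, -0.01, -0.84]
[-0.37, -0.01, -0.82]
[-0.43, -0.01, -0.79]
[-0.48, -0.02, -0.76]
[-0.53, -0.02, -0.72]
rotcorr [-0.4  0.2  1.1]
```

servo_tool(
  increments=[-0.1,0,-0.9,-0.4,0.3,0.4,0,-0.2,0,-0.9,-0.3,0.3,0.2,0,-0.2,0,-0.9,-0.3,0.3,0,0,-0.3,0,-0.8,-0.3,0.3,0,0,-0.4,0,-0.8,-0.3,0.3,0,0,-0.4,0,-0.8,-0.3,0.3,0,0,-0.5,0,-0.8,-0.3,0.2,0,0,-0.5,0,-0.7,-0.2,0.2,0,0],
)

```text
time: 12.55
tool_pos: [565.5, 83.7, 180.0]
eef_rot: [-89.5, -1.5, 21.2]
wrist_force: [5.8, 11.1, -0.9]
opening: 25.5
```

```bash
python3 cr.py 8 4 9
```

```text
t 12.55 ang 346.9 r 59.2 z 180.0 Ft -12.1 Fr 3.1 Fz -0.9 op 25.5 rot [-89.5  -1.5  21.2] q [-33.  24.  26. 105. -14.  53.  21.]
fit C [507.5  98.2] r 59.7
[-0.53, -0.12, -0.72]
[-0.58, -0.02, -0.69]
[-0.63, -0.02, -0.64]
[-0.67, -0.02, -0.6]
[-0.71, -0.02, -0.55]
[-0.75, -0.02, -0.5]
[-0.78, -0.02, -0.45]
[-0.81, -0.02, -0.39]
rotcorr [-0.5  0.2  1.5]
```

servo_tool(
  increments=[-0.6,0,-0.9,-0.4,0.3,0.6,0,-0.7,0,-0.8,-0.3,0.3,0.5,0,-0.8,0,-0.8,-0.3,0.2,0.4,0,-0.8,0,-0.7,-0.2,0.2,0.2,0,-0.9,0,-0.6,-0.2,0.2,0.2,0,-0.9,0,-0.6,-0.2,0.2,0.2,0,-1,0,-0.5,-0.2,0.2,0.2,0,-1,0,-0.4,-0.2,0.2,0.2,0],
)

```text
time: 13.35
tool_pos: [537.6, 45.4, 179.9]
eef_rot: [-90.2, -1.2, 21.2]
wrist_force: [10.6, 9.6, -7.0]
opening: 25.4
```

```bash
python3 cr.py 8 5 11
```

```text
t 13.35 ang 299.9 r 59.6 z 179.9 Ft -14.0 Fr -3.0 Fz -7.0 op 25.4 rot [-90.2  -1.2  21.2] q [-31.  21.  27. 109. -12.  51.  23.]
fit C [507.4  97.8] r 60.0
[-1.09, -0.14, -0.12]
[-1.1, -0.02, -0.02]
[-1.1, -0.02, 0.07]
[-1.09, -0.02, 0.17]
[-1.07, -0.02, 0.26]
[-1.04, -0.02, 0.35]
[-1.01, -0.02, 0.44]
[-0.96, -0.02, 0.53]
rotcorr [0.2 0.2 1.2]
```

servo_tool(
  increments=[-1.1,0,-0.1,0,0.2,0.6,0,-1.1,0,0,0,0.2,0.5,0,-1.1,0,0.1,0,0.1,0.4,0,-1.1,0,0.2,0,0.1,0.3,0,-1.1,0,0.3,0,0,0.3,0,-1,0,0.4,0,0,0.3,0,-1,0,0.5,0,0,0.3,0,-0.9,0,0.6,0,0,0.3,0],
)

```text
time: 14.15
tool_pos: [476.6, 45.5, 179.8]
eef_rot: [-90.8, -1.0, 21.1]
wrist_force: [16.4, 2.0, -16.2]
opening: 25.8
```

```bash
python3 cr.py 8 5 11
```

```text
t 14.15 ang 238.8 r 60.3 z 179.8 Ft -13.0 Fr -10.2 Fz -16.2 op 25.8 rot [-90.8  -1.   21.1] q [-35.  15.  28. 117.  -9.  48.  19.]
fit C [507.3  97.6] r 60.1
[-0.63, -0.14, 0.9]
[-0.55, -0.02, 0.95]
[-0.47, -0.02, 1.0]
[-0.38, -0.02, 1.03]
[-0.29, -0.02, 1.06]
[-0.19, -0.02, 1.08]
[-0.1, -0.02, 1.1]
[-0.0, -0.02, 1.1]
rotcorr [0.8 0.1 1. ]
```

servo_tool(
  increments=[-0.6,0.1,0.8,0.5,0,0.6,0,-0.5,0.1,0.8,0.3,0,0.4,0,-0.4,0.1,0.9,0.2,0,0.2,0,-0.4,0.1,0.9,0.2,0,0.2,0,-0.3,0.1,0.9,0.2,0,0.2,0,-0.2,0.1,0.9,0.2,0,0,0,-0.1,0,1,0.2,0,0,0,0,0,1,0.2,0,0,0],
)

```text
time: 14.95
tool_pos: [447.6, 89.1, 179.6]
eef_rot: [-90.3, -1.2, 20.2]
wrist_force: [12.2, -10.7, -11.2]
opening: 25.7
```

```bash
python3 cr.py 8 5 11
```

```text
t 14.95 ang 187.6 r 60.8 z 179.6 Ft -12.2 Fr -10.6 Fz -11.2 op 25.7 rot [-90.3  -1.2  20.2] q [-41.  13.  27. 120.  -8.  47.  11.]
fit C [507.3  97.6] r 60.2
[0.29, -0.14, 1.06]
[0.38, 0.0, 1.03]
[0.47, 0.0, 1.0]
[0.55, 0.01, 0.95]
[0.63, 0.01, 0.9]
[0.71, 0.01, 0.84]
[0.78, 0.01, 0.78]
[0.84, 0.01, 0.71]
rotcorr [ 0.3 -0.8  1.2]
```

servo_tool(
  increments=[0.4,0.1,1,0.2,-0.5,0.6,0,0.5,0.1,1,0.2,-0.4,0.4,0,0.6,0.1,0.9,0,-0.3,0.2,0,0.7,0,0.8,0,-0.3,0.2,0,0.8,0,0.7,0,-0.2,0.2,0,0.8,0,0.6,0,-0.2,0,0,0.9,0,0.5,0,-0.2,0,0,0.9,0,0.4,0,-0.2,0,0],
)

```text
time: 15.75
tool_pos: [475.9, 148.9, 179.1]
eef_rot: [-90.5, 1.5, 21.7]
wrist_force: [-6.7, -13.8, 11.4]
opening: 25.6
```

```bash
python3 cr.py 8 6 10
```

```text
t 15.75 ang 121.6 r 60.8 z 179.1 Ft -12.9 Fr -8.2 Fz 11.4 op 25.6 rot [-90.5   1.5  21.7] q [-44.  19.  26. 113.  -9.  52.   8.]
fit C [507.3  97.6] r 60.2
[0.99, -0.21, 0.12]
[1.0, -0.03, 0.02]
[1.0, -0.03, -0.09]
[0.98, -0.02, -0.19]
[0.96, -0.02, -0.29]
[0.92, -0.02, -0.39]
[0.87, -0.02, -0.49]
[0.82, -0.02, -0.57]
rotcorr [ 0.5  0.7 -1.5]
```

Turned ~297°. Continue through the same region as turn one.

servo_tool(
  increments=[0.9,-0.1,0.1,0.2,0.3,-0.8,0,1,-0.1,0,0.1,0.2,-0.5,0,1,-0.1,-0.1,0,0.2,-0.4,0,0.9,-0.1,-0.2,0,0.1,-0.3,0,0.9,-0.1,-0.3,-0.2,0.1,-0.3,0,0.9,-0.1,-0.4,-0.2,0.1,-0.3,0,0.8,-0.1,-0.5,-0.2,0.1,-0.3,0,0.8,-0.1,-0.6,-0.2,0.1,-0.3,0],
)

```text
time: 16.55
tool_pos: [528.6, 154.1, 179.2]
eef_rot: [-90.2, 1.2, 20.5]
wrist_force: [-14.6, -1.2, 7.1]
opening: 25.5
```

```bash
python3 cr.py 8 5 10
```

```text
t 16.55 ang 70.0 r 60.6 z 179.2 Ft -13.3 Fr -6.1 Fz 7.1 op 25.5 rot [-90.2   1.2  20.5] q [-41.  23.  25. 106. -12.  55.  11.]
fit C [507.3  97.6] r 60.2
[0.73, -0.19, -0.68]
[0.67, -0.01, -0.74]
[0.6, -0.01, -0.8]
[0.53, -0.01, -0.85]
[0.45, -0.01, -0.89]
[0.37, -0.0, -0.93]
[0.29, -0.0, -0.96]
[0.21, -0.0, -0.98]
rotcorr [ 0.2 -0.5 -1.2]
```

servo_tool(
  increments=[0.7,-0.1,-0.7,0,-0.3,-0.7,0,0.7,-0.1,-0.7,-0.1,-0.1,-0.5,0,0.6,-0.1,-0.8,-0.2,0,-0.4,0,0.5,-0.1,-0.8,-0.3,0,-0.4,0,0.4,-0.1,-0.9,-0.3,0.1,-0.4,0,0.4,-0.1,-0.9,-0.3,0.2,-0.4,0,0.3,-0.1,-1,-0.3,0.2,-0.4,0,0.2,-0.1,-1,-0.3,0.2,-0.4,0],
)

```text
time: 17.35
tool_pos: [562.2, 122.6, 179.4]
eef_rot: [-89.8, 0.3, 21.4]
wrist_force: [-12.1, 8.4, 6.5]
opening: 25.4
```

```bash
python3 cr.py 8 5 10
```

```text
t 17.35 ang 25.1 r 60.1 z 179.4 Ft -12.7 Fr -7.4 Fz 6.5 op 25.4 rot [-89.8   0.3  21.4] q [-36.  25.  25. 103. -13.  55.  16.]
fit C [507.3  97.6] r 60.2
[0.02, -0.16, -1.0]
[-0.06, -0.0, -1.0]
[-0.15, -0.0, -0.99]
[-0.24, -0.0, -0.97]
[-0.32, -0.0, -0.95]
[-0.4, -0.0, -0.92]
[-0.48, -0.0, -0.88]
[-0.56, -0.0, -0.83]
rotcorr [-0.2  0.4 -0.3]
```

Turned ~393°.

servo_tool(
  increments=[0,-0.1,-1,-0.3,0.4,-0.3,0,-0.1,-0.1,-1,-0.3,0.3,-0.2,0,-0.2,0,-1,-0.3,0.3,0,0,-0.2,0,-1,-0.3,0.3,0,0,-0.3,0,-0.9,-0.3,0.3,0,0,-0.4,0,-0.9,-0.3,0.3,0,0,-0.5,0,-0.9,-0.3,0.3,0.1,0,-0.6,0,-0.8,-0.3,0.3,0.2,0],
)

```text
time: 18.15
tool_pos: [566.0, 85.6, 179.9]
eef_rot: [-89.7, -0.7, 20.9]
wrist_force: [7.9, 11.1, -5.2]
opening: 25.6
```

```bash
python3 cr.py 8 5 10
```

```text
t 18.15 ang 348.8 r 59.3 z 179.9 Ft -12.4 Fr 5.6 Fz -5.2 op 25.6 rot [-89.7  -0.7  20.9] q [-32.  24.  26. 104. -13.  54.  20.]
fit C [507.3  97.6] r 60.2
[-0.57, -0.12, -0.82]
[-0.64, -0.01, -0.77]
[-0.7, -0.01, -0.71]
[-0.76, -0.01, -0.65]
[-0.81, -0.01, -0.58]
[-0.86, -0.01, -0.51]
[-0.9, -0.01, -0.43]
[-0.94, -0.01, -0.35]
rotcorr [-0.3 -0.1  0.7]
```

servo_tool(
  increments=[-0.6,0,-0.9,-0.4,0.2,0.6,0,-0.7,0,-0.8,-0.3,0.2,0.5,0,-0.8,0,-0.8,-0.3,0.2,0.4,0,-0.8,0,-0.7,-0.2,0.2,0.2,0,-0.9,0,-0.6,-0.2,0.2,0.2,0,-0.9,0,-0.6,-0.2,0.2,0.2,0,-1,0,-0.5,-0.2,0.2,0.2,0,-1,0,-0.4,-0.2,0.2,0.2,0],
)

```text
time: 18.95
tool_pos: [539.9, 47.0, 179.9]
eef_rot: [-90.5, -0.7, 21.1]
wrist_force: [9.7, 7.7, -9.0]
opening: 25.4
```

```bash
python3 cr.py 8 5 11
```

```text
t 18.95 ang 302.7 r 59.6 z 179.9 Ft -12.3 Fr -1.2 Fz -9.0 op 25.4 rot [-90.5  -0.7  21.1] q [-31.  21.  26. 109. -12.  52.  22.]
fit C [507.3  97.6] r 60.2
[-1.08, -0.12, -0.18]
[-1.1, -0.01, -0.08]
[-1.1, -0.01, 0.02]
[-1.09, -0.01, 0.11]
[-1.08, -0.01, 0.21]
[-1.06, -0.02, 0.3]
[-1.03, -0.02, 0.39]
[-0.99, -0.02, 0.48]
rotcorr [0.5 0.  0.7]
```

Turned ~476°.

servo_tool(
  increments=[-1.1,0.1,-0.1,0.2,0.1,0.5,0,-1.1,0,0,0.1,0.1,0.4,0,-1.1,0,0.1,0,0.1,0.4,0,-1.1,0,0.2,0,0.1,0.3,0,-1.1,0,0.3,0,0,0.3,0,-1,0,0.4,0,0,0.3,0,-1,0,0.5,0,0,0.3,0,-0.9,0,0.6,0,0,0.3,0],
)

```text
time: 19.75
tool_pos: [480.3, 43.7, 179.8]
eef_rot: [-91.0, -0.8, 21.0]
wrist_force: [14.3, 0.2, -13.9]
opening: 25.6
```

```bash
python3 cr.py 8 6 11
```

```text
t 19.75 ang 242.8 r 60.1 z 179.8 Ft -12.7 Fr -6.7 Fz -13.9 op 25.6 rot [-91.   -0.8  21. ] q [-34.  16.  27. 117.  -9.  48.  19.]
fit C [507.3  97.6] r 60.2
[-0.69, -0.14, 0.86]
[-0.59, -0.02, 0.93]
[-0.49, -0.02, 0.98]
[-0.39, -0.02, 1.03]
[-0.28, -0.02, 1.06]
[-0.17, -0.02, 1.09]
[-0.05, -0.02, 1.1]
[0.06, -0.02, 1.1]
rotcorr [1.  0.  0.8]
```

servo_tool(
  increments=[-0.6,0.1,0.8,0.5,0,0.6,0,-0.5,0.1,0.9,0.3,0,0.4,0,-0.4,0.1,0.9,0.2,0,0.2,0,-0.3,0.1,0.9,0.2,-0.1,0.2,0,-0.2,0.1,0.9,0.2,-0.1,0.2,0,-0.1,0.1,1,0.2,-0.1,0.1,0,0,0,1,0.2,-0.1,0.1,0,0.1,0,1,0.2,-0.1,0.1,0],
)

```text
time: 20.55
tool_pos: [449.0, 84.3, 179.6]
eef_rot: [-90.5, 0.1, 20.2]
wrist_force: [2.6, -13.0, -0.7]
opening: 25.3
```

```bash
python3 cr.py 8 6 11
```

```text
t 20.55 ang 192.3 r 60.2 z 179.6 Ft -13.2 Fr 0.2 Fz -0.7 op 25.3 rot [-90.5   0.1  20.2] q [-39.  14.  26. 119.  -7.  49.  11.]
fit C [507.3  97.6] r 60.2
[0.21, -0.15, 1.08]
[0.32, -0.01, 1.05]
[0.43, -0.01, 1.01]
[0.53, -0.01, 0.96]
[0.63, -0.01, 0.9]
[0.72, -0.01, 0.83]
[0.8, -0.01, 0.75]
[0.88, -0.01, 0.66]
rotcorr [ 0.5 -0.8 -0.2]
```

servo_tool(
  increments=[0.3,0,1,0.3,-0.5,0,0,0.4,0,1,0.2,-0.4,0,0,0.5,0,0.9,0,-0.3,0,0,0.6,0,0.9,0,-0.3,0,0,0.7,0,0.8,0,-0.2,-0.2,0,0.8,0,0.7,0,-0.2,-0.2,0,0.9,0,0.6,0,-0.2,-0.2,0,0.9,0,0.5,0,-0.2,-0.2,0],
)

```text
time: 21.35
tool_pos: [470.1, 144.9, 179.1]
eef_rot: [-90.8, 0.5, 21.6]
wrist_force: [-4.7, -13.9, 11.4]
opening: 25.3
```

```bash
python3 cr.py 8 5 9
```

```text
t 21.35 ang 128.3 r 60.9 z 179.1 Ft -12.3 Fr -8.0 Fz 11.4 op 25.3 rot [-90.8   0.5  21.6] q [-43.  17.  25. 114.  -8.  51.   7.]
fit C [507.3  97.6] r 60.2
[0.87, -0.2, 0.22]
[0.89, -0.01, 0.14]
[0.9, -0.01, 0.07]
[0.9, -0.01, -0.01]
[0.9, -0.01, -0.09]
[0.88, -0.01, -0.17]
[0.87, -0.0, -0.25]
[0.84, -0.0, -0.32]
rotcorr [ 0.8  0.6 -0.5]
```

servo_tool(
  increments=[0.9,-0.1,0.2,0.3,0.3,-0.6,0,0.9,-0.1,0.1,0.1,0.2,-0.4,0,0.9,-0.1,0,0,0.2,-0.3,0,0.9,-0.1,-0.1,0,0.1,-0.3,0,0.8,-0.1,-0.2,0,0.1,-0.3,0,0.6,-0.1,-0.2,0,0.1,-0.3,0],
)

```text
time: 21.95
tool_pos: [500.9, 157.0, 179.4]
eef_rot: [-90.0, 0.6, 20.5]
wrist_force: [-13.1, -1.3, 8.2]
opening: 25.4
```

```bash
python3 cr.py 6 4 7
```

```text
t 21.95 ang 96.5 r 60.3 z 179.4 Ft -13.2 Fr 0.2 Fz 8.2 op 25.4 rot [-90.    0.6  20.5] q [-42.  21.  24. 110. -10.  52.   8.]
fit C [507.3  97.6] r 60.2
[0.67, -0.16, -0.19]
[0.66, -0.01, -0.24]
[0.64, -0.01, -0.28]
[0.62, -0.01, -0.33]
[0.59, -0.01, -0.37]
[0.57, -0.01, -0.41]
rotcorr [ 0.  -0.5 -0.6]
```

servo_tool(
  increments=[0.7,-0.1,-0.2,0,-0.2,-0.4,0,0.7,-0.1,-0.2,0,-0.2,-0.3,0,0.6,-0.1,-0.3,0,0,-0.3,0,0.6,-0.1,-0.3,-0.1,0,-0.3,0,0.6,-0.1,-0.4,-0.1,0,-0.3,0,0.6,-0.1,-0.4,-0.1,0,-0.3,0],
)

```text
time: 22.55
tool_pos: [524.2, 155.3, 179.4]
eef_rot: [-89.5, 0.9, 21.3]
wrist_force: [-13.0, -1.6, 7.7]
opening: 25.3
```

```bash
python3 cr.py 6 2 5
```

```text
t 22.55 ang 74.3 r 60.4 z 179.4 Ft -12.1 Fr -5.0 Fz 7.7 op 25.3 rot [-89.5   0.9  21.3] q [-39.  23.  24. 106. -12.  54.  11.]
fit C [507.3  97.6] r 60.2
[0.39, -0.17, -0.31]
[0.38, -0.01, -0.32]
[0.37, -0.01, -0.33]
[0.36, -0.01, -0.35]
[0.35, -0.01, -0.36]
[0.33, -0.01, -0.37]
rotcorr [-0.5  0.3 -0.9]
```

servo_tool(
  increments=[0.4,-0.1,-0.3,-0.3,0.2,-0.4,0,0.4,-0.1,-0.3,-0.2,0,-0.3,0,0.4,-0.1,-0.3,-0.2,0,-0.3,0,0.4,-0.1,-0.3,-0.2,0,-0.3,0,0.4,-0.1,-0.4,-0.1,0,-0.3,0,0.3,-0.1,-0.4,-0.1,0,-0.3,0],
)

```text
time: 23.15
tool_pos: [533.9, 151.5, 179.5]
eef_rot: [-89.5, 1.1, 21.6]
wrist_force: [-12.3, 3.6, 5.8]
opening: 25.2
```

```bash
python3 cr.py 4 2 5
```

```text
t 23.15 ang 64.4 r 60.3 z 179.5 Ft -12.6 Fr -2.1 Fz 5.8 op 25.2 rot [-89.5   1.1  21.6] q [-39.  24.  24. 105. -12.  55.  12.]
fit C [507.3  97.6] r 60.1
[0.33, -0.16, -0.37]
[0.32, -0.01, -0.38]
[0.31, -0.01, -0.4]
[0.29, -0.01, -0.41]
rotcorr [-0.5  0.6 -1.1]
```

Turned 714°. Three more rows (~5°).

servo_tool(
  increments=[0.3,-0.1,-0.4,-0.3,0.3,-0.4,0,0.3,-0.1,-0.4,-0.2,0.2,-0.3,0,0.3,-0.1,-0.4,-0.2,0,-0.3,0],
)

```text
time: 23.45
tool_pos: [537.3, 149.7, 179.4]
eef_rot: [-89.5, 1.0, 21.5]
wrist_force: [-12.4, 3.1, 7.0]
opening: 25.7
```

```bash
python3 cr.py 1 2 5
```

```text
t 23.45 ang 60.7 r 60.3 z 179.4 Ft -12.3 Fr -3.3 Fz 7.0 op 25.7 rot [-89.5   1.   21.5] q [-38.  24.  24. 105. -12.  55.  12.]
fit C [507.3  97.6] r 60.1
[0.31, -0.17, -0.39]
rotcorr [-0.5  0.5 -1.1]
```

servo_tool(
  increments=[-0.1,0,0.2,0,0,-0.3,0,0,0,0,0,0,0,0.6,0,0,0,0,0,0,0.6,0,0,0,0,0,0,0.6],
)

```text
time: 23.85
tool_pos: [535.2, 152.7, 178.8]
eef_rot: [-89.4, 0.8, 21.6]
wrist_force: [-0.0, 0.9, -0.7]
opening: 45.0
```

```bash
python3 cr.py 1 2 5
```

```text
t 23.85 ang 63.7 r 62.0 z 178.8 Ft -0.4 Fr 0.8 Fz -0.7 op 45.0 rot [-89.4   0.8  21.6] q [-38.  24.  24. 105. -12.  54.  12.]
fit C [507.4  97.7] r 60.2
[0.33, -0.23, -0.37]
rotcorr [-0.6  0.6 -0.8]
```

Released with about 10 mm clearance per side; lift straight up and check.

servo_tool(
  increments=[0,-1,0,0,0,0,0.8,0,-2,0,0,0,0,0.8,0,-3,0,0,0,0,0.8,0,-3,0,0,0,0,0.8,0,-3,-2,0,0,0,0.8,0,0,-5,0,0,0,0.8,0,0,-5,0,0,0,0.8,0,0,-5,0,0,0,0.8],
)

```text
time: 24.65
tool_pos: [602.3, 1.9, 306.8]
eef_rot: [-89.2, 0.5, 22.6]
wrist_force: [0.8, 0.5, 0.2]
opening: 73.8
```

servo_tool(
  increments=[0,0,-4,0,0,0,0.8,0,0,-4,0,0,0,0.8,0,0,-4,0,0,0,0.8,0,0,-4,0,0,0,0.8,0,0,-2,0,0,0,0.8,0,0,0,0,0,0,0.8],
)

```text
time: 25.25
tool_pos: [674.9, -180.0, 309.1]
eef_rot: [-89.6, 0.3, 22.2]
wrist_force: [-0.0, -1.1, 0.5]
opening: 73.4
```

Run:
```python
from h import *
from rig import bot
f=bot.grab_frame("side");cv2.imwrite("pics/s9.png",f["color"][:,:,::-1])
f=bot.grab_frame("top");crop(f,180,305,170,270,6,"pics/t9.png")
st(bot)
T=lambda u,v,z:px2w(f,180+(u-2.5)/6,170+(v-2.5)/6,z)
pickle.dump(f,open("t9.pkl","wb"))
```

```text
t 25.35 pos [ 674.8 -176.7  309.2] rot [-89.5   0.3  22.4] F [-0.1 -0.   0.1] op 73.3 q [ -7.  32.  30.  74. -16.  79.  45.]
```

View pics/s9.png

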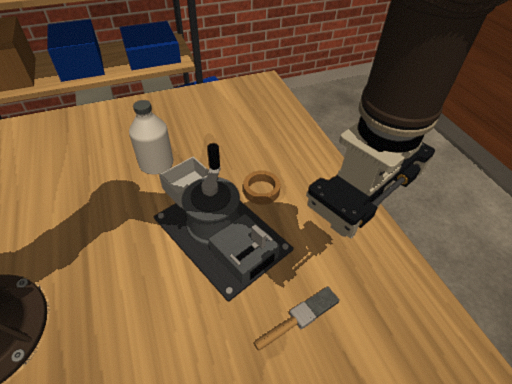

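View pics/t9.png

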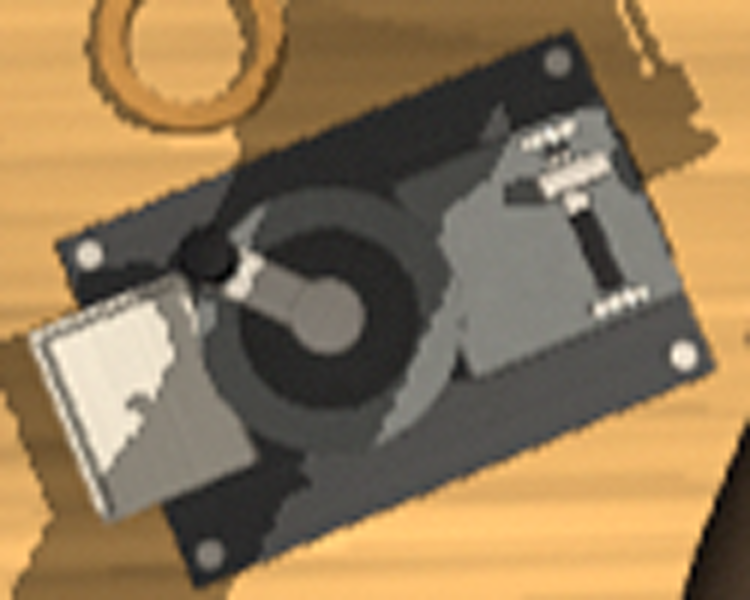

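Run:
```python
from h import *
from rig import bot
f=pickle.load(open("t9.pkl","rb"))
T=lambda u,v,z:px2w(f,180+(u-2.5)/6,170+(v-2.5)/6,z)
g=T(208,256,211);h=T(327,312,154);d=(g-h)[:2];print(g,h,np.hypot(*d),np.degrees(np.arctan2(d[1],d[0])))
print(T(573,178,111))
print(bot.sign_off())
```

```text
[534.30259305 146.60423947 211.        ] [509.74700671  94.17616875 154.        ] 57.893690676140444 64.90315161041092
[574.92023969 -28.7343551  111.        ]
the job is handed in; nothing more can be done
None
```

The two-turn calibration run is done and the job is handed in at about 25 s. I got no verdict back, and the roller itself can't be seen.

- **Shutter:** I gripped the tab and slid it until I felt the end stop. The top camera later puts the tab at about (575, -29) mm. That is about 5 mm from the (580, -28) I predicted for fully open. The shut tab read about the same amount off its own predicted spot, but in the other direction. The images show the tab against its far stop.
- **Take-up:** I held the grip at 30 N. The crank turned freely for about 100°, then the load rose to about 13 N at a crank angle of 58.5° ± 1–2°. I estimated that angle from short moves and a circle fitted to the tool positions.
- **Winding:** I wound on to 60.7°, which is about 718° of roller travel, or 2° short of two turns. The load stayed at 12–14 N throughout.
- **Release:** I eased back slightly, let go and lifted clear. A camera check puts the crank at about 65°, which fits 60.7° plus the slight ease-back and camera error.
- **At hand-in:** the arm was clear of everything. In the last images the jug, tape roll and brush look where they were; I judged that by eye and did not measure them.

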